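Slide the hexagonal paddle under the curing lamp

ROBOT

A 6-joint arm with a two-finger parallel gripper is mounted at the origin on the work surface. World frame = base frame: x ahead of the robot, y to its left, z up, the work surface at z = 0. Lengths are in m, angles in rad, forces in N, time in s.
With the tool pointing down it reaches from about 0.35 to 0.975 m from the base axis. Payload 4.9 kg.
Tool frame: the origin (TCP) lies at the very end of the fingers, on their centre line; the grasp point (between the pads) lies manip.pinch_z behind it (manip.pinch_z is the distance from the TCP to the grasp point, in m); x points along the fingers, y is the direction in which the jaws open and shut, and the axes are right-handed (so a half turn about x gives the same grasp; the last joint's range is limited). The gripper opens to 85 mm and grips with 20 to 120 N. Pads are 22 mm wide; open, the fingers measure 114 mm over their backs; the gripper's body (76 mm by 85 mm) begins 54 mm behind the grasp point. The pads swing forward as they close: fully open they stand 13 mm farther back than shut.
Start: joints at [-1.224, 0.053, 1.613, -0, 1.476, -0.119], TCP at [0.281, -0.558, 0.231] pointing down, gripper open.
Joint ranges: [-3.01, 3.01], [-1.01, 2.22], [0.06, 2.58], [-1.02, 4.17], [0.09, 2.62], [-3.14, 3.14]. Speed limits (rad/s): [2.57, 2.57, 3.14, 3.14, 3.14, 3.14].

INTERFACE

Orientations are given as a unit quaternion [w, x, y, z].
In Python, from rig import manip gives the robot as it stands. The module is installed in compiled form; this text tells all that it offers.
- The arm moves only by the tool jog_arm, never from a script. Its argument "series" is a list that holds one entry, the list of rows, each a list of 5 numbers: the opening, from 0 (shut) to 1 (fully open), then the shift along the tool's x, y, z in cm, then the turn about the tool's x in degrees. A call has 1 to 5 rows; each row shifts and turns the pose as measured when the row begins, along the tool's axes as they then stand; what a row does not reach is not made up. A row lasts 1/10 s, in which the tool goes at most 50 mm and 8.59 degrees, less where a joint would pass 70% of its speed; a pose out of reach is approached as far as the arm can. A call with a gripper value outside its range is refused whole. The fingers move at their own pace and stop on an object; "squeeze" is the grip in N (left out, the last holds). Time passes only in rows, so rows that do not move let the fingers close. It gives the time, the measured TCP pose, the force and the opening at its end, in the units of the state.
- manip.get_obs(): the state, without advancing time (a new reading comes with each control period).
- manip.grab_frame(name): name is "scene" or "top" or "wrist"; returns the picture (420x560x3 uint8, blue, green, red); there is no depth.
- manip.camera_info(name): a dict with "camera_matrix" (3x3 intrinsics, pixels), "world_from_camera" (4x4, takes a point from camera to world coordinates). Camera axes: x right, y down, z forward; pixel columns grow to the right and rows downward; lengths in m; the calibration is good to about 2 mm. A picture is of the moment at which its call begins: read the wrist's pose just before it. camera_info takes no time and is no camera call; for the wrist camera it gives the pose at the moment of the call.
- manip.close_job(): hands the job in, once; it reports no verdict.
The state is a dict: "t": time; "joint_positions": joint angles; "dq": joint speeds; "tau": joint torques, N m; "eef_pos": TCP position; "ee_rot": TCP orientation; "contact_force": force on the tool from outside, world axes, zero at the start; "torque": the same for the moment, N m; "width": finger opening in m.
Only numpy, scipy, OpenCV 4.12 (cv2) and the standard library are available. Lean on these libraries where they do the work, as an engineer would, in place of code of your own. Each camera call takes 0.05 s, during which the arm holds its last target.

TASK

The inlay on the hexagonal wooden paddle needs its last cure: slide the paddle head first under the low curing lamp, lying flat on the table, until the whole hexagonal head is covered by the lamp panel and centred under it, with the handle sticking straight out of the opening. Do not knock the lamp, leave the round paddle and the dropper bottle where they are, and let go at the end.

Things in the scene. Friction and masses are not known exactly. Their poses are not given: they have to be found in the camera images.
- hex_paddle: Loose light-wood paddle lying flat, 14 mm thick, about 70 g, with a thin blue resin inlay on top. Its head is a regular hexagon, 70 mm across flats along x and 81 mm across corners along y. A straight handle 24 mm wide (along y) and 14 mm thick leaves the head along -x and ends 135 mm from the origin; good to grip across its width about 100 mm from the origin. Origin: centre of the head, on the underside. x points from handle to head, z up.
- lamp: White bench curing lamp, fixed to the table: a flat panel 100 mm (x) by 160 mm (y), underside 24 mm and top 48 mm above the table, on two side plates 8 mm thick whose inner faces stand 140 mm apart (at y = -70 and +70 mm). Open through front and back. Origin: on the table under the panel's centre. x points from the front opening (on the robot's side) to the back, z up. The panel's front edge is at x = -50 mm. A thin cord leaves the back.
- round_paddle: Bystander: the same wooden paddle with a round head, 75 mm in diameter; same handle, thickness, inlay, origin and axes as the hexagonal one. Leave it.
- dropper: Bystander: amber glass dropper bottle, standing, 32 mm in diameter and 92 mm tall, beside the lamp. Origin: centre of its underside. Leave it.
Things that resemble listed ones, but are neither listed nor needed, are in the scene too. Leave any green or red look-alike of the hex_paddle alone.

How it is judged:
At the end, for the whole second after the job is handed in: The hexagonal paddle lies flat and at rest on the table under the lamp panel, its head's centre within 18 mm of the panel's centre front to back and within 20 mm sideways, its handle within 0.22 rad (about 12 degrees) of the lamp's front-to-back direction (x of hex_paddle in the frame of lamp between -0.018 and 0.018 m and y of hex_paddle in the frame of lamp between -0.02 and 0.02 m and z of hex_paddle in the frame of lamp below 0.006 m and angle between the x axis of hex_paddle and the x axis of lamp, either way round below 0.22 rad and angle between hex_paddle's own z axis and vertical below 0.08 rad and linear speed of hex_paddle below 0.01 m/s); the robot touches nothing.
It fails at once if the round paddle was moved by more than 25 mm (distance of round_paddle from where it was at the start of the episode above 0.025 m).
It fails at once if the dropper bottle was moved by more than 25 mm or knocked over (distance of dropper from where it was at the start of the episode above 0.025 m or angle between dropper's own z axis and vertical above 0.5 rad).
It fails at once if the lamp was knocked (more than 20 N) (contact force between lamp and anything else above 20 N).
It also fails if it takes over 37 s, if anything falls off the work surface, if the arm or the gripper's body presses on something with over 40 N, if the wrist force passes 120 N, or if a joint passes its speed limit or range.

## Working session

There is one attempt and no reset: what is moved stays moved. The work goes in short steps, Python scripts to look and compute and a tool call to move; the robot and the scene stay as the last step left them, time stands still between calls to the robot, and variables do not carry over. Pictures are saved under pics/ and viewed, and the job is handed in when it is done.

Besides the shell and the picture viewer there is one more tool, called by a JSON object that holds its "method" and its "body", one argument or row to a line. jog_arm: Moves the arm, as the interface text tells. Its arguments: {"type":"object","properties":{"series":{"type":"array"},"squeeze":{"type":"number"}},"required":["series"]}

```bash
mkdir -p pics; python3 - <<'E'
from rig import manip
import cv2
o=manip.get_obs();print({k:o[k] for k in('t','eef_pos','ee_rot','width')},manip.pinch_z)
for n in("scene","top"):
    cv2.imwrite(f"pics/{n}0.png",manip.grab_frame(n));c=manip.camera_info(n);print(n,c)
E
```

```text
{'t': 0.0, 'eef_pos': array([ 0.28049991, -0.55781231,  0.23006621]), 'ee_rot': array([-0.16247493, -0.68793195, -0.16392718,  0.6880984 ]), 'width': 0.08538474342373878} 0.0187
scene {'camera_matrix': array([[520.60841003,   0.        , 272.81077937],
       [  0.        , 520.60841003, 216.45864239],
       [  0.        ,   0.        ,   1.        ]]), 'world_from_camera': array([[ 0.48013515,  0.64750012, -0.59178867,  1.14101399],
       [ 0.87718826, -0.35185907,  0.32670468, -0.24349683],
       [ 0.00331511, -0.67597248, -0.73691941,  0.77677557],
       [ 0.        ,  0.        ,  0.        ,  1.        ]])}
top {'camera_matrix': array([[389.52713339,   0.        , 277.39952676],
       [  0.        , 389.52713339, 214.90084341],
       [  0.        ,   0.        ,   1.        ]]), 'world_from_camera': array([[ 0.02730259, -0.99381111,  0.10767563,  0.46302532],
       [-0.99960708, -0.02782689, -0.00336949,  0.04915861],
       [ 0.00634492, -0.10754133, -0.99418037,  0.90950155],
       [ 0.        ,  0.        ,  0.        ,  1.        ]])}
```

View pics/scene0.png

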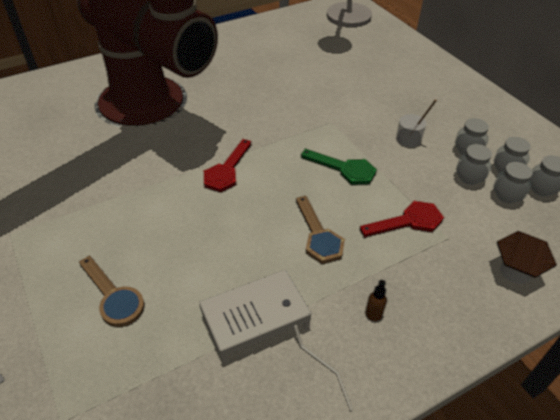

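View pics/top0.png

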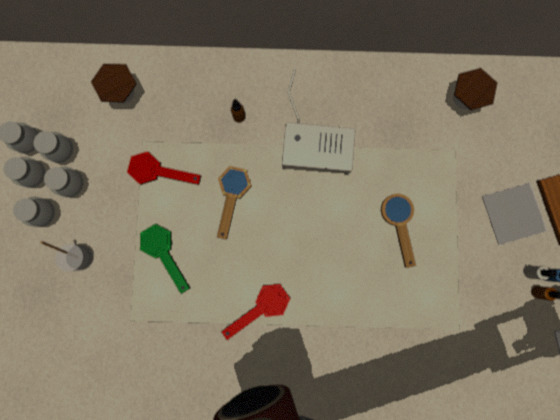

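In the top view, these could be taken for the hex paddle: the wood hexagon with blue inlay (235,182), the round wood paddle (398,209), red hexagons (145,168) and (273,300), and a green hexagon (156,240). By the description I choose (235,182). The lamp is at (318,148) and the dropper at (238,110). Next I check the choice in a close crop.

```bash
python3 - <<'E'
import cv2
im=cv2.imread("pics/top0.png")
cv2.imwrite("pics/crop_t.png",cv2.resize(im[90:250,190:370],None,fx=4.4,fy=3.75*4.4/4.4 if 0 else 3.7,interpolation=cv2.INTER_CUBIC) if 0 else cv2.resize(im[100:250,200:370],None,fx=4,fy=4,interpolation=cv2.INTER_CUBIC))
im=cv2.imread("pics/scene0.png")
cv2.imwrite("pics/crop_s.png",cv2.resize(im[180:370,190:390],None,fx=3,fy=3,interpolation=cv2.INTER_CUBIC))
E
```

```text
(no output)
```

View pics/crop_t.png

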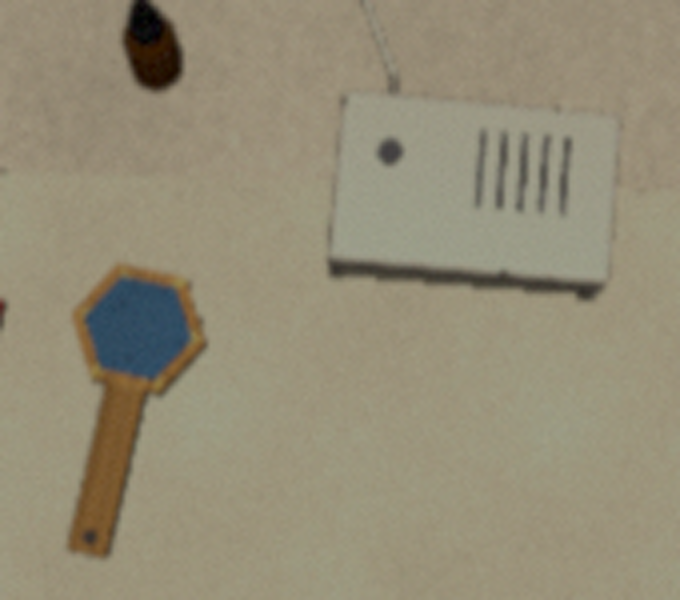

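View pics/crop_s.png

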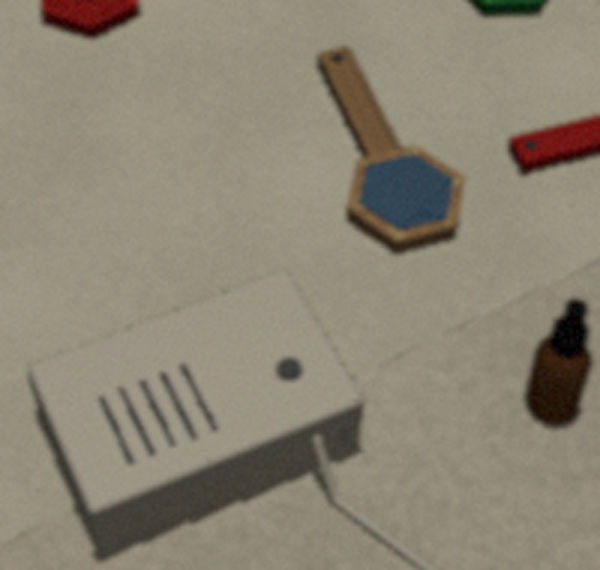

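```bash
cat > h.py <<'E'
import numpy as np
from rig import manip
from scipy.spatial.transform import Rotation as R
def w2p(n,P,c=None):
    c=c or manip.camera_info(n);T=np.linalg.inv(c['world_from_camera']);q=np.c_[P,np.ones(len(P))]@T.T
    q=q[:,:3]@c['camera_matrix'].T;return q[:,:2]/q[:,2:]
def p2w(n,uv,z,c=None):
    c=c or manip.camera_info(n);uv=np.atleast_2d(np.array(uv,float));T=c['world_from_camera']
    d=np.c_[uv,np.ones(len(uv))]@np.linalg.inv(c['camera_matrix']).T@T[:3,:3].T
    return T[:3,3]+d*((z-T[2,3])/d[:,2])[:,None]
def fitpose(model,pts):
    m=np.array(model,float);p=pts[:,:2];mc,pc=m.mean(0),p.mean(0)
    a,b=m-mc,p-pc;th=np.arctan2((a[:,0]*b[:,1]-a[:,1]*b[:,0]).sum(),(a*b).sum())
    c,s=np.cos(th),np.sin(th);Rm=np.array([[c,-s],[s,c]]);t=pc-Rm@mc
    return t,th,np.linalg.norm(m@Rm.T+t-p,axis=1)
def tool():
    o=manip.get_obs();q=o['ee_rot'];return o,R.from_quat([q[1],q[2],q[3],q[0]]).as_matrix()
E
python3 - <<'E'
from h import *
np.set_printoptions(precision=4,suppress=True)
T=lambda L:np.array(L)/4+[200,100]-0.375
S=lambda L:np.array(L)/3+[190,180]-0.33
lm=[(50,80),(50,-80),(-50,-80),(-50,80)];lm=np.array(lm)/1000
print(fitpose(lm,p2w("top",T([(345,94),(618,119),(606,283),(332,262)]),.048)))
print(fitpose(lm,p2w("scene",S([(362,402),(95,512),(32,370),(285,270)]),.048)))
r=.0404
hx=[(35,20.2),(35,-20.2),(0,-40.4),(-35,-20.2),(0,40.4),(-135,12),(-135,-12)];hx=np.array(hx)/1000
print(fitpose(hx,p2w("top",T([(122,264),(189,280),(206,342),(160,393),(74,315),(68,549),(108,556)]),.014)))
hs=np.array([(0,40.4),(35,20.2),(35,-20.2),(0,-40.4),(-135,-12),(-135,12)])/1000
print(fitpose(hs,p2w("scene",S([(464,180),(453,234),(399,246),(349,210),(318,57),(350,48)]),.014)))
print(p2w("top",T([(155,85)]),0), p2w("scene",S([(558,420)]),0))
o,M=tool();print(M)
print(o['t'])
E
```

```text
(array([ 0.7141, -0.0426]), np.float64(-0.0570513355208608), array([0.0021, 0.0028, 0.0033, 0.0027]))
(array([ 0.7199, -0.0436]), np.float64(-0.05786867434305121), array([0.0036, 0.0033, 0.0039, 0.002 ]))
(array([0.6352, 0.1474]), np.float64(-0.19041615881102075), array([0.0008, 0.0013, 0.0016, 0.0007, 0.0011, 0.0007, 0.0016]))
(array([0.6407, 0.146 ]), np.float64(-0.19245260764568298), array([0.0019, 0.0038, 0.0016, 0.0025, 0.0015, 0.0002]))
[[0.7867 0.1463 0.    ]] [[0.8121 0.1405 0.    ]]
[[-0.0007  0.4492 -0.8935]
 [ 0.0018 -0.8935 -0.4492]
 [-1.     -0.0019 -0.0002]]
0.1
```

Both crops confirm the choice: the wooden hexagon with blue inlay is hex_paddle, centred near crop px (140,328) with its handle end at (88,552). Both cameras agree on the lamp-minus-paddle offset, (0.079, -0.190), so the ~5 mm difference in x between them cancels for the slide. I'll write a small planner for the distances.

```bash
cat > plan.py <<'E'
# usage: plan.py x y z jawyaw_deg n   -> rows from current pose to target (straight line, even turn)
import sys
from h import *
x,y,z,yaw,n=map(float,sys.argv[1:6]);n=int(n)
o,M=tool();p=o['eef_pos'];t=np.array([x,y,z])
cur=np.degrees(np.arctan2(M[1,1],M[0,1]))
d=(yaw-cur+180)%360-180
print('t',o['t'],'pos',p.round(4),'jawyaw',round(cur,2),'w',round(o['width'],4),'F',np.round(o['contact_force'],1))
for i in range(n):
    a=np.radians(d*i/n);Rz=np.array([[np.cos(a),-np.sin(a),0],[np.sin(a),np.cos(a),0],[0,0,1]])
    print(((Rz@M).T@(t-p)/n*100).round(2),'turn',round(-d/n,2))
E
python3 plan.py 0.539 0.166 0.2 -100.9 18
```

```text
t 0.1 pos [ 0.2805 -0.5579  0.2302] jawyaw -63.31 w 0.0855 F [-0.8 -0.3 -0.3]
[ 0.17 -2.95 -3.09] turn 2.09
[ 0.17 -3.06 -2.98] turn 2.09
[ 0.17 -3.16 -2.87] turn 2.09
[ 0.17 -3.27 -2.75] turn 2.09
[ 0.17 -3.37 -2.63] turn 2.09
[ 0.17 -3.46 -2.5 ] turn 2.09
[ 0.17 -3.55 -2.38] turn 2.09
[ 0.18 -3.63 -2.25] turn 2.09
[ 0.18 -3.71 -2.11] turn 2.09
[ 0.18 -3.79 -1.97] turn 2.09
[ 0.18 -3.86 -1.84] turn 2.09
[ 0.18 -3.92 -1.69] turn 2.09
[ 0.18 -3.98 -1.55] turn 2.09
[ 0.18 -4.03 -1.4 ] turn 2.09
[ 0.18 -4.08 -1.26] turn 2.09
[ 0.18 -4.12 -1.11] turn 2.09
[ 0.18 -4.16 -0.96] turn 2.09
[ 0.18 -4.19 -0.8 ] turn 2.09
```

{"method": "jog_arm", "body": {
  "series": [
    [[1,0.2,-3,-3.1,2],[1,0.2,-3.1,-3,2],[1,0.2,-3.2,-2.9,2],[1,0.2,-3.3,-2.7,2],[1,0.2,-3.4,-2.6,2]]
  ],
  "squeeze": 40
}}

```text
t: 0.6
eef_pos: [0.3508, -0.3517, 0.2165]
ee_rot: [-0.095, -0.7, -0.099, 0.701]
contact_force: [1.5, 0.5, -0.1]
width: 0.0856
```

{"method": "jog_arm", "body": {
  "series": [
    [[1,0.2,-3.5,-2.5,2],[1,0.2,-3.5,-2.4,2],[1,0.2,-3.6,-2.2,2],[1,0.2,-3.7,-2.1,2],[1,0.2,-3.8,-2,2]]
  ]
}}

```text
t: 1.1
eef_pos: [0.4243, -0.1422, 0.2048]
ee_rot: [-0.03, -0.705, -0.035, 0.708]
contact_force: [0.7, -0.1, 0.5]
width: 0.0852
```

```bash
python3 plan.py 0.539 0.166 0.16 -100.9 10
```

```text
t 1.1 pos [ 0.4243 -0.1422  0.2048] jawyaw -84.77 w 0.0852 F [ 0.7 -0.1  0.5]
[ 0.47 -2.96 -1.42] turn 1.61
[ 0.47 -3.   -1.34] turn 1.61
[ 0.47 -3.04 -1.26] turn 1.61
[ 0.47 -3.07 -1.17] turn 1.61
[ 0.47 -3.1  -1.08] turn 1.61
[ 0.47 -3.13 -0.99] turn 1.61
[ 0.47 -3.16 -0.91] turn 1.61
[ 0.47 -3.18 -0.82] turn 1.61
[ 0.47 -3.2  -0.73] turn 1.61
[ 0.47 -3.22 -0.64] turn 1.61
```

{"method": "jog_arm", "body": {
  "series": [
    [[1,0.4,-3,-1.4,1.6],[1,0.4,-3,-1.3,1.6],[1,0.4,-3,-1.3,1.6],[1,0.4,-3.1,-1.2,1.6],[1,0.4,-3.1,-1.1,1.6]]
  ]
}}

```text
t: 1.6
eef_pos: [0.4822, 0.0209, 0.1836]
ee_rot: [0.021, -0.705, 0.016, 0.709]
contact_force: [0.5, -0.9, 0.1]
width: 0.0856
```

{"method": "jog_arm", "body": {
  "series": [
    [[1,0.4,-3.1,-1,1.6],[1,0.4,-3.1,-0.9,1.6],[1,0.4,-3.2,-0.8,1.6],[1,0.4,-3.2,-0.7,1.6],[1,0,0,0,0]]
  ]
}}

```text
t: 2.1
eef_pos: [0.5276, 0.152, 0.1644]
ee_rot: [0.06, -0.701, 0.055, 0.708]
contact_force: [-0.8, 0.7, -0.8]
width: 0.0854
```

```bash
python3 plan.py 0.539 0.166 0.1 -100.9 3; python3 - <<'E'
from rig import manip
import cv2,pickle
c=manip.camera_info("wrist");im=manip.grab_frame("wrist");cv2.imwrite("pics/w1.png",im);pickle.dump(c,open("w1.pkl","wb"))
E
```

```text
t 2.1 pos [0.5276 0.152  0.1644] jawyaw -99.41 w 0.0854 F [-0.8  0.7 -0.8]
[ 2.15 -0.51 -0.32] turn 0.5
[ 2.15 -0.51 -0.32] turn 0.5
[ 2.15 -0.51 -0.31] turn 0.5
```

View pics/w1.png

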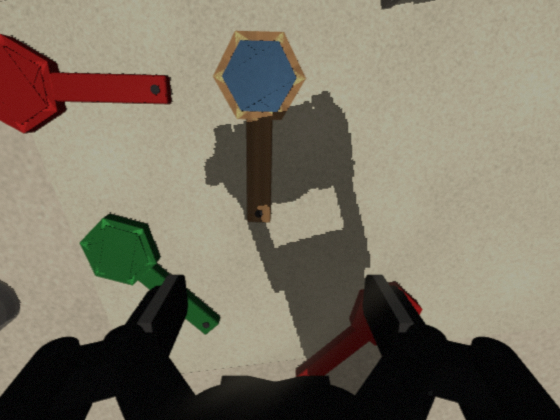

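The wrist view shows the hexagon head centred at (259,75), with its handle running straight down the image to (258,220). The green handle, around (205,325), lies off the left finger.

```bash
python3 - <<'E'
from h import *
import pickle
c=pickle.load(open("w1.pkl","rb"))
m=np.array([(35,20.2),(35,-20.2),(0,-40.4),(-35,-20.2),(-35,20.2),(0,40.4),(-135,12),(-135,-12)])/1000
t,th,e=fitpose(m,p2w("wrist",[(236,31),(284,31),(306,76),(284,120),(235,120),(213,75),(246,221),(271,221)],.014,c))
print(t,th,e.round(4)); d=np.array([np.cos(th),np.sin(th)])
print("grasp",t-.1*d,"jawyaw",np.degrees(th)-90)
print("red/green",p2w("top",[(188,290),(188,284),(290,298),(262,313),(273,284)],.014).round(3),p2w("wrist",[(208,330),(420,300)],.014,c).round(3))
E
```

```text
[0.63598057 0.14957212] -0.18677018478686225 [0.0011 0.0002 0.0012 0.0022 0.0024 0.0003 0.0012 0.0015]
grasp [0.53771966 0.16814074] jawyaw -100.7011433271657
red/green [[0.384 0.244 0.014]
 [0.397 0.244 0.014]
 [0.372 0.012 0.014]
 [0.337 0.075 0.014]
 [0.402 0.052 0.014]] [[0.382 0.257 0.014]
 [0.384 0.016 0.014]]
```

```bash
python3 plan.py 0.538 0.167 0.03 -100.7 4
```

```text
t 2.15 pos [0.5272 0.1507 0.1645] jawyaw -99.43 w 0.0852 F [-0.9 -0.5 -0.1]
[ 3.36 -0.43 -0.23] turn 0.32
[ 3.36 -0.43 -0.23] turn 0.32
[ 3.36 -0.43 -0.23] turn 0.32
[ 3.36 -0.43 -0.23] turn 0.32
```

{"method": "jog_arm", "body": {
  "series": [
    [[1,3,-0.6,-0.3,0.4],[1,3,-0.5,-0.3,0.4],[1,3,-0.4,-0.2,0.3],[1,3,-0.2,-0.1,0.2],[1,0,0,0,0]]
  ]
}}

```text
t: 2.65
eef_pos: [0.5386, 0.1634, 0.0425]
ee_rot: [0.068, -0.701, 0.065, 0.706]
contact_force: [0.0, -0.1, -0.8]
width: 0.0853
```

```bash
python3 plan.py 0.538 0.167 0.004 -100.7 4
```

```text
t 2.65 pos [0.5386 0.1634 0.0425] jawyaw -100.86 w 0.0853 F [ 0.  -0.1 -0.8]
[ 0.96 -0.08  0.03] turn -0.04
[ 0.96 -0.08  0.03] turn -0.04
[ 0.96 -0.08  0.03] turn -0.04
[ 0.96 -0.08  0.03] turn -0.04
```

{"method": "jog_arm", "body": {
  "series": [
    [[1,1.2,-0.1,0,0],[1,1.2,-0.1,0,0],[1,0.9,-0.1,0,0],[1,0.3,-0.1,0,0],[1,0,0,0,0]]
  ]
}}

```text
t: 3.15
eef_pos: [0.5419, 0.1663, 0.0085]
ee_rot: [0.069, -0.704, 0.066, 0.704]
contact_force: [-0.2, -0.8, -0.4]
width: 0.0851
```

```bash
python3 plan.py 0.538 0.167 0.004 -100.7 1; python3 - <<'E'
from rig import manip
import cv2
cv2.imwrite("pics/w2.png",manip.grab_frame("wrist"))
E
```

```text
t 3.15 pos [0.5419 0.1663 0.0085] jawyaw -100.96 w 0.0851 F [-0.2 -0.8 -0.4]
[0.45 0.   0.4 ] turn -0.26
```

View pics/w2.png

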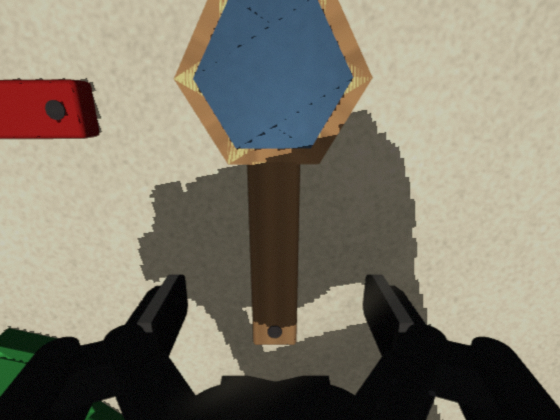

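The handle (column 275) is centred between the fingers (174 and 378), and nothing else is between them. I'll lower slightly and close.

{"method": "jog_arm", "body": {
  "series": [
    [[1,0.4,0,0.2,0],[0.2,0,0,0,0],[0.1,0,0,0,0],[0.1,0,0,0,0],[0.1,0,0,0,0]]
  ],
  "squeeze": 40
}}

```text
t: 3.7
eef_pos: [0.5414, 0.1671, 0.0064]
ee_rot: [-0.07, 0.705, -0.065, -0.703]
contact_force: [-0.4, -0.6, 0.7]
width: 0.0284
```

{"method": "jog_arm", "body": {
  "series": [
    [[0,0,0,0,0],[0,0,0,0,0],[0,0,0,0,0]]
  ]
}}

```text
t: 4.0
eef_pos: [0.5417, 0.1672, 0.0068]
ee_rot: [-0.07, 0.705, -0.065, -0.703]
contact_force: [0.5, -0.4, -1.1]
width: 0.0224
```

```bash
python3 - <<'E'
from rig import manip
import cv2
cv2.imwrite("pics/w3.png",manip.grab_frame("wrist"))
E
python3 plan.py 0.538 0.167 0.004 -100.7 1
```

```text
t 4.05 pos [0.5417 0.1672 0.0068] jawyaw -100.93 w 0.0231 F [ 0.3 -0.5 -0.6]
[0.28 0.09 0.36] turn -0.23
```

View pics/w3.png

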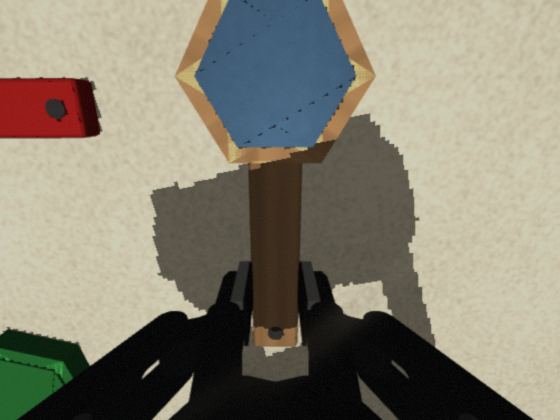

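The handle is held (width 23 mm) and stays aligned at column 275. Next I pull back, then cross to the lamp's axis.

```bash
python3 plan.py 0.495 0.176 0.008 -100.7 3; 
```

```text
t 4.05 pos [0.5417 0.1672 0.0068] jawyaw -100.93 w 0.0231 F [ 0.3 -0.5 -0.6]
[-0.05  0.01  1.59] turn -0.08
[-0.05  0.    1.59] turn -0.08
[-0.05  0.    1.59] turn -0.08
```

{"method": "jog_arm", "body": {
  "series": [
    [[0,-0.1,0,1,0],[0,0,0,1.5,0],[0,0,0,1.5,0],[0,0,0,1,0],[0,0,0,0,0]]
  ]
}}

```text
t: 4.55
eef_pos: [0.4882, 0.177, 0.0068]
ee_rot: [-0.07, 0.704, -0.065, -0.704]
contact_force: [0.5, -0.7, -0.5]
width: 0.0221
```

```bash
python3 plan.py 0.495 -0.028 0.008 -93.3 10
```

```text
t 4.55 pos [0.4882 0.177  0.0068] jawyaw -100.96 w 0.0221 F [ 0.5 -0.7 -0.5]
[-0.02  2.   -0.46] turn -0.77
[-0.02  2.01 -0.43] turn -0.77
[-0.02  2.01 -0.4 ] turn -0.77
[-0.02  2.02 -0.38] turn -0.77
[-0.02  2.02 -0.35] turn -0.77
[-0.02  2.03 -0.32] turn -0.77
[-0.02  2.03 -0.3 ] turn -0.77
[-0.02  2.03 -0.27] turn -0.77
[-0.02  2.04 -0.24] turn -0.77
[-0.02  2.04 -0.21] turn -0.77
```

{"method": "jog_arm", "body": {
  "series": [
    [[0,0,1.5,-0.3,-0.8],[0,0,2,-0.4,-0.8],[0,0,2,-0.4,-0.8],[0,0,2,-0.4,-0.8],[0,0,2,-0.3,-0.8]]
  ]
}}

```text
t: 5.05
eef_pos: [0.4917, 0.0796, 0.0072]
ee_rot: [-0.042, 0.707, -0.037, -0.705]
contact_force: [0.8, -0.2, -1.1]
width: 0.0226
```

{"method": "jog_arm", "body": {
  "series": [
    [[0,0,2,-0.3,-0.8],[0,0,2,-0.3,-0.8],[0,0,2,-0.3,-0.8],[0,0,2,-0.2,-0.8],[0,0,1.5,-0.2,-0.4]]
  ]
}}

```text
t: 5.55
eef_pos: [0.4976, -0.0213, 0.0071]
ee_rot: [-0.019, 0.709, -0.015, -0.705]
contact_force: [-0.2, -0.1, -0.8]
width: 0.0226
```

{"method": "jog_arm", "body": {
  "series": [
    [[0,0,0,0,0],[0,0,0,0,0]]
  ]
}}

```text
t: 5.75
eef_pos: [0.498, -0.0229, 0.0073]
ee_rot: [-0.02, 0.709, -0.016, -0.705]
contact_force: [0.0, 1.1, -1.3]
width: 0.0226
```

```bash
python3 plan.py 0.495 -0.028 0.006 -93.3 1; python3 - <<'E'
from rig import manip
import cv2,pickle
pickle.dump(manip.camera_info("wrist"),open("w4.pkl","wb"))
cv2.imwrite("pics/w4.png",manip.grab_frame("wrist"))
im=manip.grab_frame("top");cv2.imwrite("pics/top4.png",cv2.resize(im[100:250,240:410],None,fx=4,fy=4,interpolation=cv2.INTER_CUBIC))
E
```

```text
t 5.75 pos [ 0.498  -0.0229  0.0073] jawyaw -92.95 w 0.0226 F [ 0.   1.1 -1.3]
[0.13 0.52 0.28] turn 0.35
```

View pics/w4.png

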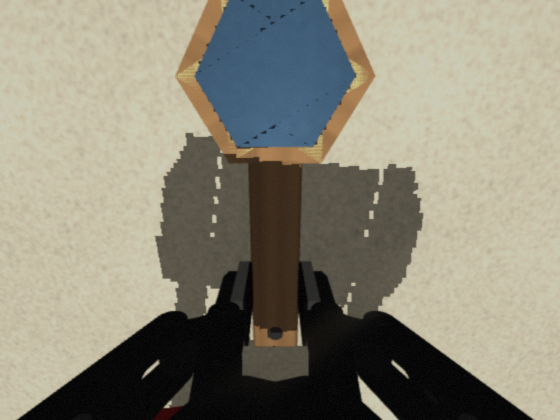

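View pics/top4.png

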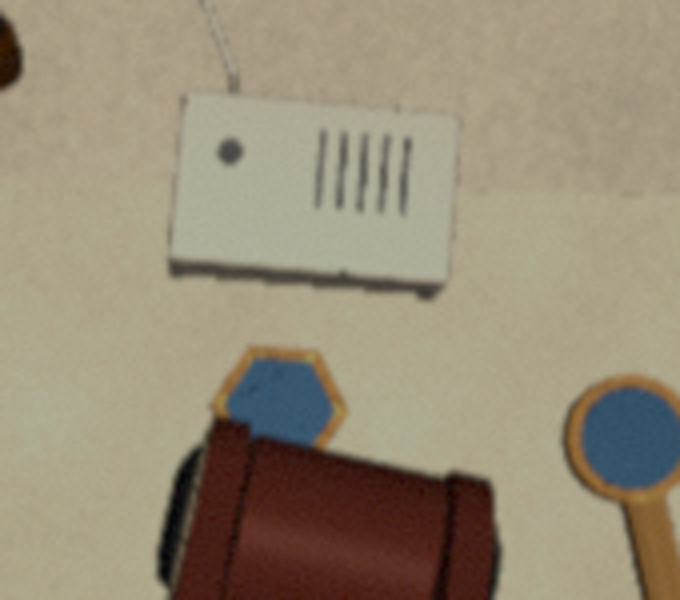

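The top crop shows the head corners at (250,347), (317,350), (212,404) and (347,410), and the lamp's top at (184,94), (459,118), (448,283) and (171,262). The wrist view shows the paddle unchanged in the grip.

```bash
python3 - <<'E'
from h import *
import pickle
T=lambda L:np.array(L)/4+[240,100]-0.375
lm=np.array([(50,80),(50,-80),(-50,-80),(-50,80)])/1000
lt,lth,e=fitpose(lm,p2w("top",T([(184,94),(459,118),(448,283),(171,262)]),.048))
ht,hth,e2=fitpose(np.array([(35,20.2),(35,-20.2),(0,40.4),(0,-40.4)])/1000,p2w("top",T([(250,347),(317,350),(212,404),(347,410)]),.014))
c=pickle.load(open("w4.pkl","rb"))
wt,wth,e3=fitpose(np.array([(0,40.4),(0,-40.4),(-35,-20.2),(-35,20.2),(-135,12),(-135,-12)])/1000,p2w("wrist",[(176,75),(375,75),(325,163),(229,163),(254,346),(298,346)],.014,c))
print(lt,lth,e.round(4));print(ht,hth,e2.round(4));print(wt,wth,e3.round(4))
o,M=tool();p=o['eef_pos'][:2]
for th in(lth,-0.057):
  Rl=np.array([[np.cos(th),-np.sin(th)],[np.sin(th),np.cos(th)]])
  print("hex in lamp (top)",Rl.T@(ht-lt)*1000)
print("move",lt-ht,"tcp to head wrist",wt-p,"top",ht-p)
E
```

```text
[ 0.71427701 -0.04274519] -0.05428388887859376 [0.0016 0.0023 0.0025 0.0019]
[ 0.59343526 -0.02796038] -0.024259747201545886 [0.0011 0.0002 0.0007 0.0017]
[ 0.59393308 -0.02733088] -0.0505431941494074 [0.0002 0.0005 0.0014 0.0007 0.0003 0.0004]
hex in lamp (top) [-121.46593013    8.20649513]
hex in lamp (top) [-121.48777182    7.8765503 ]
move [ 0.12084175 -0.01478481] tcp to head wrist [ 0.09588317 -0.0048852 ] top [ 0.09538535 -0.0055147 ]
```

```bash
python3 plan.py 0.619 -0.038 0.0068 -93.2 8
```

```text
t 5.85 pos [ 0.498  -0.0224  0.0074] jawyaw -92.88 w 0.0226 F [ 0.2 -0.5 -1.2]
[ 0.02  0.12 -1.52] turn 0.04
[ 0.02  0.12 -1.52] turn 0.04
[ 0.02  0.12 -1.52] turn 0.04
[ 0.02  0.12 -1.52] turn 0.04
[ 0.02  0.11 -1.52] turn 0.04
[ 0.02  0.11 -1.52] turn 0.04
[ 0.02  0.11 -1.52] turn 0.04
[ 0.02  0.11 -1.52] turn 0.04
```

{"method": "jog_arm", "body": {
  "series": [
    [[0,0,0.8,0,0.2],[0,0,0,-1,0],[0,0,0,-1.5,0],[0,0,0,-1.5,0],[0,0,0,-1,0]]
  ]
}}

```text
t: 6.35
eef_pos: [0.5497, -0.0317, 0.0073]
ee_rot: [-0.02, 0.709, -0.016, -0.705]
contact_force: [0.1, 0.2, -0.2]
width: 0.0224
```

```bash
python3 plan.py 0.619 -0.038 0.0068 -93.2 6
```

```text
t 6.35 pos [ 0.5497 -0.0317  0.0073] jawyaw -92.95 w 0.0224 F [ 0.1  0.2 -0.2]
[ 0.01  0.05 -1.16] turn 0.04
[ 0.01  0.05 -1.16] turn 0.04
[ 0.01  0.04 -1.16] turn 0.04
[ 0.01  0.04 -1.16] turn 0.04
[ 0.01  0.04 -1.16] turn 0.04
[ 0.01  0.04 -1.16] turn 0.04
```

{"method": "jog_arm", "body": {
  "series": [
    [[0,0,0.1,-1.2,0.1],[0,0,0.1,-1.2,0],[0,0,0,-1.2,0],[0,0,0,-1.2,0],[0,0,0,-1.2,0]]
  ]
}}

```text
t: 6.85
eef_pos: [0.614, -0.0358, 0.0068]
ee_rot: [-0.021, 0.709, -0.016, -0.705]
contact_force: [0.0, -0.6, -1.2]
width: 0.0222
```

```bash
python3 plan.py 0.619 -0.038 0.0068 -93.2 2
```

```text
t 6.85 pos [ 0.614  -0.0358  0.0068] jawyaw -92.97 w 0.0222 F [ 0.  -0.6 -1.2]
[-0.    0.1  -0.26] turn 0.11
[-0.    0.09 -0.26] turn 0.11
```

{"method": "jog_arm", "body": {
  "series": [
    [[0,0,0.1,-0.4,0],[0,0,0,-0.1,0],[0,0,0,0,0]]
  ]
}}

```text
t: 7.15
eef_pos: [0.6211, -0.0369, 0.0068]
ee_rot: [-0.02, 0.709, -0.016, -0.705]
contact_force: [0.5, -0.2, 0.5]
width: 0.0225
```

```bash
python3 plan.py 0.619 -0.038 0.0068 -93.2 1; python3 - <<'E'
from rig import manip
import cv2
cv2.imwrite("pics/w5.png",manip.grab_frame("wrist"))
im=manip.grab_frame("scene");cv2.imwrite("pics/s5.png",cv2.resize(im[180:370,150:390],None,fx=3,fy=3,interpolation=cv2.INTER_CUBIC))
E
```

```text
t 7.15 pos [ 0.6211 -0.0369  0.0068] jawyaw -92.93 w 0.0225 F [ 0.5 -0.2  0.5]
[-0.    0.12  0.2 ] turn 0.27
```

View pics/w5.png

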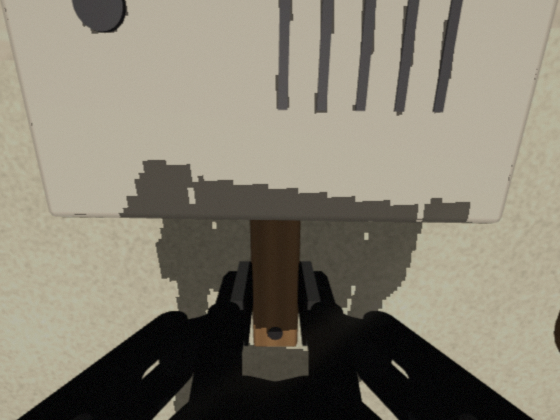

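View pics/s5.png

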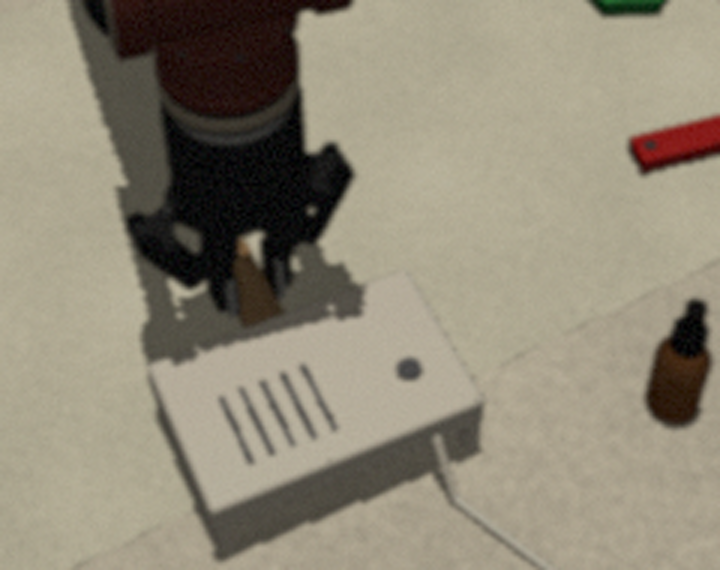

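The wrist view shows the panel's front edge from (52,214) to (498,222), with the handle leaving square near its middle (250–300, end at row 346). In the scene view the dropper and lamp look unmoved. I'll compute the paddle's pose in the lamp frame.

```bash
python3 - <<'E'
from h import *
a,b=p2w("wrist",[(52,214),(498,222)],.048)[:,:2]
h=p2w("wrist",[(254,346),(298,346)],.014)[:,:2].mean(0); n=p2w("wrist",[(250,222),(300,222)],.014)[:,:2].mean(0)
u=(a-b)/np.linalg.norm(a-b);x=np.array([u[1],-u[0]]);lc=(a+b)/2+.05*x
d=(n-h)/np.linalg.norm(n-h);hc=h+.135*d
print(np.linalg.norm(a-b),"lamp",lc,np.arctan2(x[1],x[0]),"hex",hc,np.arctan2(d[1],d[0]),"rel",x@(hc-lc),u@(hc-lc))
E
```

```text
0.15532085719835467 lamp [ 0.71765438 -0.0418538 ] -0.06814119117680183 hex [ 0.71754597 -0.04037543] -0.04393338120321302 rel -0.000208817947075692 0.0014675524674957058
```

In the lamp frame the head centre is at about (0, +1.5) mm, 1.4° off. I'll release, lift, and back off.

{"method": "jog_arm", "body": {
  "series": [
    [[0.6,0,0,0,0],[0.7,0,0,0,0],[0.7,0,0,0,0],[0.7,0,0,0,0],[0.7,0,0,0,0]]
  ]
}}

```text
t: 7.75
eef_pos: [0.6197, -0.0367, 0.007]
ee_rot: [-0.021, 0.709, -0.016, -0.705]
contact_force: [0.3, 0.1, -0.6]
width: 0.0595
```

{"method": "jog_arm", "body": {
  "series": [
    [[0.7,-1,0,0,0],[0.7,-2,0,0,0],[0.7,-3,0,0.3,0],[0.7,-3,0,0.5,0],[0.7,-3,0,1,0]]
  ]
}}

```text
t: 8.25
eef_pos: [0.5975, -0.0361, 0.1273]
ee_rot: [0.021, -0.705, 0.015, 0.708]
contact_force: [-0.6, -0.6, 0.2]
width: 0.0594
```

{"method": "jog_arm", "body": {
  "series": [
    [[0.7,-2,0,3,0],[0.7,-1,0,4,0],[0.7,0,0,3,0],[0.7,0,0,0,0],[0.7,0,0,0,0]]
  ]
}}

```text
t: 8.75
eef_pos: [0.4991, -0.032, 0.1704]
ee_rot: [-0.02, 0.712, -0.016, -0.702]
contact_force: [1.2, 0.3, 0.5]
width: 0.0597
```

```bash
python3 - <<'E'
from rig import manip
import cv2,pickle
pickle.dump(manip.camera_info("wrist"),open("w6.pkl","wb"))
cv2.imwrite("pics/w6.png",manip.grab_frame("wrist"))
im=manip.grab_frame("top");cv2.imwrite("pics/top6.png",im)
o=manip.get_obs();print(o['t'],o['contact_force'],o['width'],o['eef_pos'])
E
```

```text
8.85 [-0.8709228   0.39549884  0.11581868] 0.05956241434921382 [ 0.49939169 -0.03201688  0.16973376]
```

View pics/w6.png

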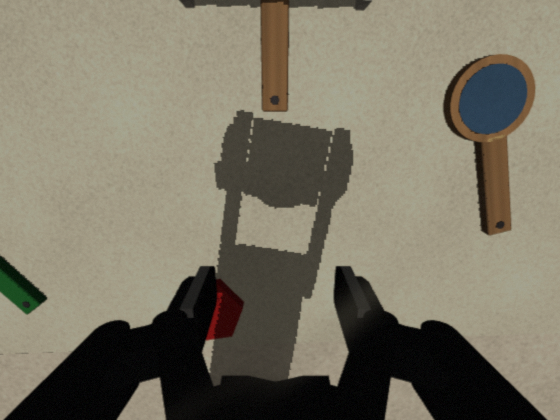

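View pics/top6.png

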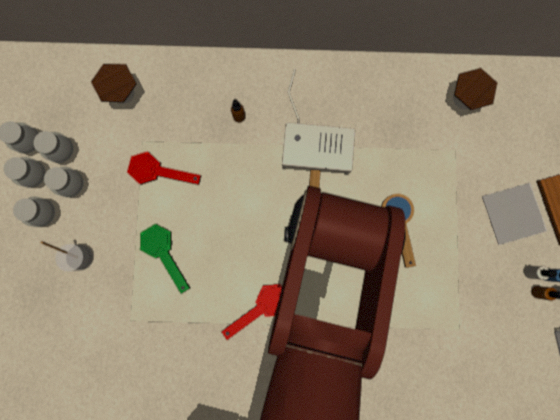

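The wrist view shows the handle lying straight out of the opening, with its end at (275,110) and the gripper clear. The round paddle (398,209) and dropper (238,110) are at their initial pixels in the top view. One last number, then I hand in.

```bash
python3 - <<'E'
from h import *
import pickle
c=pickle.load(open("w6.pkl","rb"))
e=p2w("wrist",[(262,110.5),(288,110)],.014,c)[:,:2].mean(0);n=p2w("wrist",[(261,5),(289,5)],.014,c)[:,:2].mean(0)
d=(n-e)/np.linalg.norm(n-e);print(e+.135*d,np.arctan2(d[1],d[0]),"lamp ~ .715-.718,-.042,-.057")
print(manip.close_job())
E
```

```text
[ 0.71722203 -0.04139887] -0.051574334904490114 lamp ~ .715-.718,-.042,-.057
the job is handed in; nothing more can be done
None
```

I slid the hexagonal paddle flat and head first under the curing lamp, released it and backed the arm off. The job was handed in at about 9 s of the 37 s allowed.

- **Placement after release:** the wrist camera puts the head's centre at (0.717, -0.041), from the handle end plus the known 135 mm. My lamp estimates are (0.714 to 0.720, -0.042 to -0.044). That is within about 4 mm of the panel's centre. The handle is within about 1° of the lamp's front-to-back direction.
- **Bystanders:** in the last top picture the lamp, dropper bottle and round paddle show at their starting pixels. The arm covers part of the round paddle there, but the wrist camera shows it whole and lying flat.
- **Contact:** wrist force readings stayed near 1 N throughout, and the gripper is well clear of everything.
- **Disagreements:** the scene and top cameras differed by about 5 mm in x for both the lamp and the paddle, so the offset between the two was unaffected. The wrist camera measured the panel as 155 mm wide instead of 160 mm, which is a small error in my pixel picks.

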